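# Clear an empty bottle from the desk drawer into the pedal bin

## Task

The dropper bottle lying in the little desk drawer is empty: pull the drawer open, press the bin's pedal right down so that its lid swings up and stays up, and put the bottle in the bin. Then take hold of the pedal and ease it all the way back up so that the lid comes down shut without a bang, and push the drawer fully home. Work the lid only by its pedal, leave the other things in the drawer, and do not shift the mug, the keys or the pen.

Things in the scene. Friction and masses are not known exactly. Their poses are not given: they have to be found in the camera images.
- bin: Fixed round desk-top pedal bin: dark steel body 160 mm across, open at the top with its rim 165 mm above the desk and an opening of 154 mm, inner floor at 14 mm. Origin: centre of its underside on the desk. Its -x axis points to the pedal (the front, towards the robot), +x to the lid hinge, z up.
- bin_mouth (a point): Centre of the bin's opening, at rim height (165 mm above the desk).
- pedal_pad (a point): Centre of the top of the pedal's black pad, 165 mm in front of the bin's axis, 83 mm clear of its wall. Pad 56 mm long (front to back), 40 mm wide, 10 mm thick, on a 20 mm wide arm from the bin's foot. 59 mm above the desk at rest, 17 mm fully down: it travels 42 mm, nearly straight down. Press from above with 3 to 8 N; to raise it, pinch across its 40 mm width (along the bin's y).
- bin_pedal (a joint): Pedal angle, rad: 0 up (lid shut), 0.32 fully down (lid open). Pivot 130 mm behind the pad's centre, 28 mm above the desk, axis along the bin's y. No spring: it moves only with the lid, which it turns by 5.78 times its own angle.
- bin_lid (a joint): Lid angle, rad: 0 shut, 1.85 fully open; hinge 92 mm behind the bin's axis, 169 mm up; linked to the pedal. Past about 1.5 rad it leans back and stays open by its weight; below that it falls shut with a bang unless the pedal is held. A bang is closing faster than 5 rad/s (pad rising faster than about 0.11 m/s).
- lid_cover: Domed metal lid, 169 mm across and 24 mm thick. Origin on its hinge at the back of the bin; its own -x axis points from the hinge to its front edge, 175 mm away. Open, its edge stands about 340 mm above the desk, leaning away to the back.
- drawer_unit: Fixed low dark-wood unit with one drawer, 194 x 228 mm, 100 mm high. Origin on the desk, 75 mm behind its front face, 20 mm in front of its middle; -x points out of its front (towards the robot), z up. The drawer's inner floor is 30 mm above the desk, its sides reach 76 mm; inside it measures 145 x 178 mm.
- drawer (a joint): Drawer travel along the unit's -x, m: 0 home, 0.125 fully out. It stays where it is left and needs about 1 to 3 N.
- drawer_handle (a point): Middle of the drawer's dark steel bar handle: a level round bar 11 mm thick and 110 mm long along the unit's y, 35 mm in front of the drawer's face, 77 mm above the desk (23 mm below the unit's top); posts to the face stand 47 mm either side of the middle.
- empty_bottle: Amber dropper bottle lying in the drawer, 102 mm long, about 40 g: cylinder 33 mm across, 70 mm long, then cap (24 mm) and black bulb (13 mm). Origin: centre of its foot, the end nearer the robot; its z axis runs along the bottle to the bulb, roughly into the drawer. Its axis lies 46 mm above the desk. A second such bottle stands at the back of the desk; leave it.
- bottle_mid (a point): Point on the bottle's axis, 35 mm from its foot: the middle of its cylinder, a good place to grip it across.
- eraser: White block eraser in a card sleeve, 19 x 43 x 13 mm, at the back of the drawer; origin at its underside. Stays in the drawer.
- memory_stick: Memory stick, 18 x 50 x 9 mm, at the back of the drawer; origin at its underside. Stays in the drawer.
- mug: Striped mug, 85 mm across, 98 mm high, to the left; origin at its underside. Leave alone.
- keys: Bunch of keys, 90 x 120 x 8 mm, lying on top of the drawer unit towards its back; origin at its underside. Leave alone.
- pen: Marker pen lying on the desk at the left, in front of the wooden keepsake box, 135 mm long, 17 mm thick; origin at its middle. Leave alone.

How it is judged:
By the outcome, as a careful person would: the job done as asked, in the order asked, and still so for the second after the job is handed in, with the robot touching nothing.
It also fails if it takes over 72 s, if anything falls off the work surface, if the arm or the gripper's body presses on something with over 40 N, if the wrist force passes 120 N, or if a joint passes its speed limit or range.

## Robot

A 7-joint arm with a two-finger parallel gripper is mounted at the origin on a cart in front of the work surface, level with it; the furniture and walls round the work are solid. World frame = base frame: x ahead of the robot, y to its left, z up, the work surface at z = 0. Lengths are in m, angles in rad, forces in N, time in s.
With the tool pointing down it reaches from about 0.35 to 0.9 m from the base axis. Payload 7.2 kg.
Tool frame: the origin (TCP) lies at the very end of the fingers, on their centre line; the grasp point (between the pads) lies 19 mm behind it; z points along the fingers, y is the line along which they close (so a half turn about z gives the same grasp; the last joint's range is limited). The gripper opens to 85 mm and grips with 20 to 120 N. Pads are 22 mm wide; open, the fingers measure 114 mm over their backs; the gripper's body (76 mm by 85 mm) begins 54 mm behind the grasp point. The pads swing forward as they close: fully open they stand 13 mm farther back than shut.
Start: joints at [-1.38, 0.411, -0.013, 1.596, 0.006, 1.134, -0.082], TCP at [0.16, 0.604, 0.231] pointing down, gripper open.
Joint ranges: [-2.95, 2.95], [-0.29, 1.99], [-1.47, 1.44], [0.14, 2.54], [-1.03, 4.17], [0.13, 1.85], [-2.86, 2.86]. Speed limits (rad/s): [2.39, 2.39, 3.01, 3.01, 3.14, 3.14, 3.14].

## Interface

Orientations are given as a rotation vector (axis times angle).
In Python, from cell import robot gives the robot as it stands.
- The arm moves only by the shell command python3 -m handwheel 'ROWS' [OPENING] [FORCE]. ROWS is JSON, a list of rows, each a list of 6 numbers: the shift along the tool's x, y, z in cm, then the turn, a rotation vector about the tool's x, y, z in rad. A call has 1 to 10 rows; each row is the pose to reach, as a shift and turn from the pose commanded when the call began, along the tool's axes at that moment; what a row does not reach only later rows make up. A row lasts 1/10 s, in which the tool goes at most 50 mm and 8.59 degrees, less where a joint would pass 70% of its speed; a pose out of reach is approached as far as the arm can. A call with a gripper value outside its range is refused whole. OPENING is the closure, from -1 (fully open) to 1 (shut), so that 0 is half open, set as the call begins (- or left out, the last holds). The fingers move at their own pace and stop on an object; FORCE is the grip in N (left out, the last holds). Time passes only in rows, so rows that repeat a pose let the fingers close. It gives the time, the measured TCP pose, the force, the opening and the grip force at its end, in the units of the state.
- robot.sense(): the state, without advancing time (a new reading comes with each control period).
- robot.camera(name): name is "scene" or "side" or "wrist"; returns (picture, depth): 480x640x3 uint8, red, green, blue; 480x640 float32, m along the optical axis (not along the pixel's ray), 0 where there is no reading.
- robot.get_calibration(name): a dict with "mtx" (3x3 intrinsics, pixels), "T" (4x4, takes a point from camera to world coordinates); the wrist camera has in their place "hand_eye" (4x4, takes a point from camera to tool coordinates, whose origin is the TCP and whose axes are the flange's). Camera axes: x right, y up, looking along -z (the intrinsics and any distortion apply to the point x, -y, -z); pixel columns grow to the right and rows downward; lengths in m; the calibration is good to about 2 mm. A picture is of the moment at which its call begins: read the wrist's pose just before it. get_calibration takes no time and is no camera call.
- robot.job_done(): hands the job in; it is judged then, once.
The state is a dict: "time_s": time; "joints": joint angles; "joint_vel": joint speeds; "joint_torque": joint torques, N m; "position": TCP position; "tool_rot": TCP orientation; "force": force on the tool from outside, world axes, zero at the start; "wrist_torque": the same for the moment, N m; "gripper_width": finger opening in m; "grip_force": force on a finger pad.
Only numpy, scipy, OpenCV 4.12 (cv2) and the standard library are available. Lean on these libraries where they do the work, as an engineer would, in place of code of your own. Each camera call takes 0.05 s, during which the arm holds its last target. There are 200 camera calls.

## Working session

There is one attempt and no reset: what is moved stays moved. The work goes in short steps, Python scripts to look and compute and a shell command to move; the robot and the scene stay as the last step left them, time stands still between calls to the robot, and variables do not carry over. Pictures are saved under pics/ and viewed, at most 10 in all, crops included, and the job is handed in when it is done.

```bash
ls; mkdir -p pics
python3 - <<'E'
from cell import robot
import cv2,numpy as np
s=robot.sense()
for k in s: print(k,np.round(s[k],3))
for n in("scene","side"):
    p,d=robot.camera(n); np.savez(f"pics/{n}0.npz",p=p,d=d); cv2.imwrite(f"pics/{n}0.png",p[:,:,::-1])
    c=robot.get_calibration(n); print(n,{k:np.round(v,3).tolist() for k,v in c.items()})
print(robot.get_calibration("wrist"))
E
```

```text
pics
time_s 0.0
joints [-1.38   0.412 -0.013  1.597  0.006  1.134 -0.082]
joint_vel [-0.001  0.001 -0.001 -0.001 -0.001 -0.    -0.001]
joint_torque [ 0.0000e+00 -6.0062e+01  6.8200e-01 -2.9942e+01  1.4000e-02  1.1000e-02
 -0.0000e+00]
position [0.16  0.604 0.23 ]
tool_rot [-4.050e-01 -3.115e+00  3.000e-03]
force [-0.442 -0.029 -0.386]
wrist_torque [ 0.026 -0.026  0.055]
grip_force 0.0
gripper_width 0.085
scene {'mtx': [[511.161, 0.0, 322.139], [0.0, 511.161, 244.362], [0.0, 0.0, 1.0]], 'T': [[0.706, 0.545, -0.452, 0.051], [-0.708, 0.538, -0.457, -0.551], [-0.006, 0.643, 0.766, 0.992], [0.0, 0.0, 0.0, 1.0]]}
side {'mtx': [[574.561, 0.0, 320.635], [0.0, 574.561, 246.415], [0.0, 0.0, 1.0]], 'T': [[0.815, 0.299, -0.496, -0.174], [-0.579, 0.394, -0.714, -1.102], [-0.017, 0.869, 0.494, 0.875], [0.0, 0.0, 0.0, 1.0]]}
{'mtx': array([[423.99157754,   0.        , 311.94036288],
       [  0.        , 423.99157754, 233.13673118],
       [  0.        ,   0.        ,   1.        ]]), 'hand_eye': array([[-1.03879530e-04,  9.53612428e-01,  3.01037085e-01,
         7.68678555e-02],
       [ 9.99999551e-01,  3.82647121e-04, -8.67061168e-04,
         1.22814823e-03],
       [-9.42031280e-04,  3.01036860e-01, -9.53612039e-01,
        -1.42097526e-01],
       [ 0.00000000e+00,  0.00000000e+00,  0.00000000e+00,
         1.00000000e+00]])}
```

View both.

View pics/scene0.png

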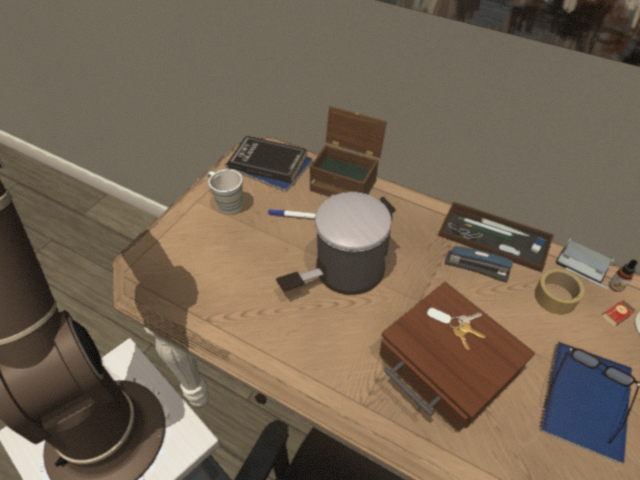

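View pics/side0.png

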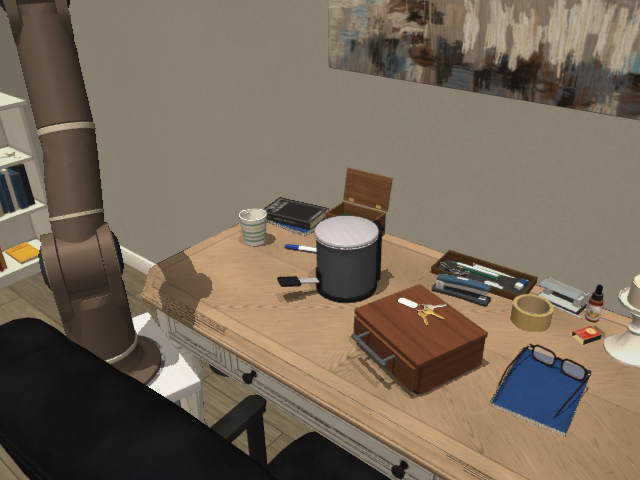

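Scene view: pedal pad at about (291,282), bin lid (353,222), unit top corners (446,285), (532,352), (462,420), (383,340), handle from (388,370) to (436,412), keys (455,325), mug (227,190), pen (292,213). The arm is off at the left, and the side view agrees.

```bash
cat > h.py <<'E'
import numpy as np,cv2
from cell import robot
from scipy.spatial.transform import Rotation as R
def cloud(d,c,T=None):
    K=c["mtx"]; T=c["T"] if T is None else T
    v,u=np.mgrid[:d.shape[0],:d.shape[1]]
    P=np.stack([(u-K[0,2])/K[0,0]*d,-(v-K[1,2])/K[1,1]*d,-d],-1)
    W=P@T[:3,:3].T+T[:3,3]; W[d<=0]=np.nan
    return W
def toolT(s):
    T=np.eye(4); T[:3,:3]=R.from_rotvec(s["tool_rot"]).as_matrix(); T[:3,3]=s["position"]; return T
def wrist():
    s=robot.sense(); p,d=robot.camera("wrist"); c=robot.get_calibration("wrist")
    return p,cloud(d,c,toolT(s)@c["hand_eye"])
def go(p,yaw_x=None,zdir=(0,0,-1)):
    "shift (cm) and rotvec in tool axes to reach TCP p with tool x axis along yaw_x, z along zdir"
    s=robot.sense(); T=toolT(s); A=T[:3,:3]; out=A.T@(np.array(p)-T[:3,3])*100; r=np.zeros(3)
    if yaw_x is not None:
        z=np.array(zdir,float); z/=np.linalg.norm(z); x=np.array(yaw_x,float); x-=z*(x@z); x/=np.linalg.norm(x)
        r=R.from_matrix(A.T@np.stack([x,np.cross(z,x),z],1)).as_rotvec()
    print("shift",np.round(out,2),"turn",np.round(r,3))
E
python3 - <<'E'
from h import *
for n in("scene","side"):
    z=np.load(f"pics/{n}0.npz"); p,d=z["p"],z["d"]; W=cloud(d,robot.get_calibration(n)); Z=W[...,2]
    hsv=cv2.cvtColor(p,cv2.COLOR_RGB2HSV)
    def box(u0,u1,v0,v1):
        m=np.zeros(Z.shape,bool); m[v0:v1,u0:u1]=1; return m
    bx=dict(scene=dict(pad=(270,312,265,305),lid=(310,395,185,260),unit=(375,540,275,430),mug=(200,250,160,215)),
            side=dict(pad=(270,312,270,300),lid=(310,385,210,260),unit=(345,495,280,395),mug=(235,270,200,250)))[n]
    m=box(*bx["pad"])&(Z>.045)&(Z<.07)&(hsv[...,2]<70); q=W[m]; print(n,"pad",m.sum(),q.mean(0).round(4),np.median(q,0).round(4)); 
    print(" rect",cv2.minAreaRect((q[:,:2]*1000).astype(np.float32)))
    m=box(*bx["lid"])&(Z>.17)&(Z<.21); q=W[m]; print(" lid",cv2.minEnclosingCircle((q[:,:2]*1000).astype(np.float32)),Z[m].max())
    m=box(*bx["unit"])&(Z>.095)&(Z<.108); q=W[m]; print(" unit",cv2.minAreaRect((q[:,:2]*1000).astype(np.float32)),np.median(q[:,2]))
    print(cv2.boxPoints(cv2.minAreaRect((q[:,:2]*1000).astype(np.float32))).round(0).tolist())
    m=box(*bx["unit"])&(Z>.06)&(Z<.088)&(hsv[...,1]<110); q=W[m]; print(" handle",m.sum(),np.median(q,0).round(4),cv2.minAreaRect((q[:,:2]*1000).astype(np.float32)))
    m=box(*bx["mug"])&(Z>.05)&(Z<.11);q=W[m]; print(" mug",q.min(0),q.max(0))
E
```

```text
scene pad 311 [ 0.4734 -0.0199  0.0579] [ 0.4734 -0.0205  0.0579]
 rect ((474.85443115234375, -18.169391632080078), (41.35886764526367, 52.76896667480469), 70.40371704101562)
 lid ((639.2652587890625, -60.910194396972656), 91.0681381225586) 0.18928545041365652
 unit ((585.7427978515625, -383.6328125), (228.25625610351562, 196.41334533691406), 85.79544067382812) 0.09941400518495652
[[479.0, -490.0], [675.0, -505.0], [692.0, -277.0], [496.0, -263.0]]
 handle 514 [ 0.4493 -0.3748  0.0799] ((463.6249694824219, -374.75653076171875), (120.31725311279297, 42.20866775512695), 85.64366912841797)
 mug [0.51559106 0.26793859 0.05019634] [0.59992393 0.38770601 0.10171916]
side pad 189 [ 0.4737 -0.0202  0.0577] [ 0.4737 -0.0217  0.0575]
 rect ((475.5655517578125, -16.473249435424805), (43.212501525878906, 53.576663970947266), 74.11113739013672)
 lid ((640.1953735351562, -64.21746826171875), 93.57933807373047) 0.1891096476958507
 unit ((585.8096313476562, -382.7918395996094), (231.66981506347656, 199.42933654785156), 86.20081329345703) 0.09994488970705295
[[479.0, -492.0], [678.0, -505.0], [693.0, -274.0], [494.0, -261.0]]
 handle 385 [ 0.4508 -0.367   0.0798] ((514.3056030273438, -272.707275390625), (349.8048400878906, 78.39119720458984), 62.686073303222656)
 mug [0.51444839 0.26740595 0.05006782] [0.59995731 0.37072257 0.09972669]
```

Run:
```python
from h import *
go((.43,.08,.26)); go((.452,-.374,.16),(.073,.997,0))
```

```text
shift [-39.52 -43.72  -2.88] turn [0. 0. 0.]
shift [-53.26 -87.03   7.18] turn [-1.000e-03  1.000e-03  1.385e+00]
```

```bash
python3 -m handwheel '[[-39.5,-43.7,-2.9,0,0,0.4],[-39.5,-43.7,-2.9,0,0,0.4],[-39.5,-43.7,-2.9,0,0,0.4],[-39.5,-43.7,-2.9,0,0,0.4],[-39.5,-43.7,-2.9,0,0,0.4],[-39.5,-43.7,-2.9,0,0,0.4],[-39.5,-43.7,-2.9,0,0,0.4],[-39.5,-43.7,-2.9,0,0,0.4],[-39.5,-43.7,-2.9,0,0,0.4],[-39.5,-43.7,-2.9,0,0,0.4]]' 0.4 30
python3 - <<'E'
from h import *
go((.452,-.374,.16),(.073,.997,0)); print(robot.sense()["joints"])
E
```

```text
time_s: 1.1
position: [0.3892, 0.1583, 0.256]
tool_rot: [-1.016, -2.973, -0.001]
force: [1.9, 0.6, -0.1]
gripper_width: 0.0256
grip_force: 0.0
shift [-37.55 -38.26   9.57] turn [ 0.    -0.     0.985]
[-0.87556622  0.01331207  0.38321668  2.04404579 -0.0060609   1.08491525
  0.42256745]
```

```bash
python3 -m handwheel '[[-37.5,-38.3,5,0,0,0.98],[-37.5,-38.3,5,0,0,0.98],[-37.5,-38.3,5,0,0,0.98],[-37.5,-38.3,5,0,0,0.98],[-37.5,-38.3,5,0,0,0.98],[-37.5,-38.3,5,0,0,0.98],[-37.5,-38.3,5,0,0,0.98],[-37.5,-38.3,5,0,0,0.98],[-37.5,-38.3,5,0,0,0.98],[-37.5,-38.3,5,0,0,0.98]]' 0.4
python3 -m handwheel '[[0,0,0,0,0,0],[0,0,0,0,0,0]]'
python3 - <<'E'
from h import *
go((.452,-.374,.15),(.073,.997,0)); print(robot.sense()["joints"])
E
```

```text
time_s: 2.1
position: [0.4466, -0.3358, 0.2088]
tool_rot: [-2.294, -2.145, -0.0]
force: [1.4, 0.4, 0.8]
gripper_width: 0.0257
grip_force: 0.0
time_s: 2.3
position: [0.4453, -0.3356, 0.2085]
tool_rot: [-2.298, -2.14, 0.003]
force: [0.3, -0.3, -0.3]
gripper_width: 0.0256
grip_force: 0.0
shift [-3.78  0.95  5.85] turn [-0.002  0.     0.002]
[-0.0582966   0.39770157  0.81553371  1.82788253 -0.32760512  1.05869167
  0.81059943]
```

```bash
python3 -m handwheel '[[-3.8,0.9,5,0,0,0],[-3.8,0.9,5,0,0,0],[-3.8,0.9,5,0,0,0],[-3.8,0.9,5,0,0,0]]'
python3 - <<'E'
from h import *
p,W=wrist(); hsv=cv2.cvtColor(p,cv2.COLOR_RGB2HSV); Z=W[...,2]
cv2.imwrite("pics/w1.png",p[:,:,::-1])
m=(Z>.068)&(Z<.086)&(W[...,0]<.475)&(W[...,0]>.43)&(W[...,1]<-.3)&(W[...,1]>-.45)
q=W[m]; print(m.sum(),q.min(0),q.max(0),np.median(q,0)); print(cv2.minAreaRect((q[:,:2]*1000).astype(np.float32)))
E
```

```text
time_s: 2.7
position: [0.4532, -0.3715, 0.16]
tool_rot: [-2.294, -2.145, -0.001]
force: [0.0, -0.2, 0.2]
gripper_width: 0.0256
grip_force: 0.0
4896 [ 0.44035887 -0.42866599  0.07435647] [ 0.47499914 -0.30897643  0.08434885] [ 0.45140556 -0.3610382   0.08081042]
((458.6356201171875, -369.39031982421875), (119.9263916015625, 29.240869522094727), 86.27700805664062)
```

View pics/w1.png

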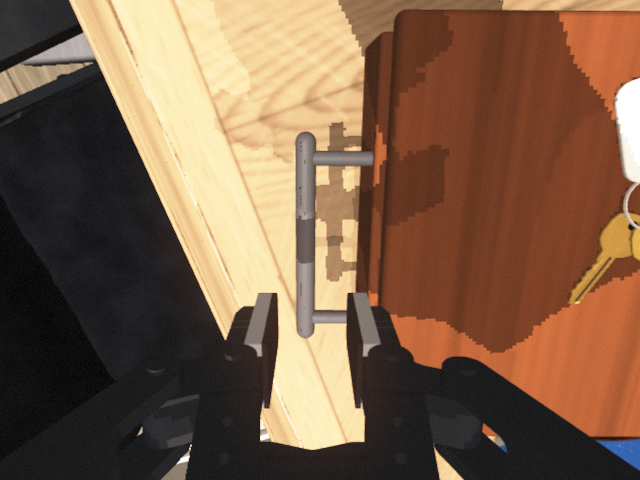

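The bar runs vertically at column 306, rows 135–335, between the fingers (inner faces at columns about 270 and 350). It is aligned and clear of the posts, so I go down and grip.

```bash
python3 -m handwheel '[[0,-0.2,3,0,0,0],[0,-0.2,6,0,0,0],[0,-0.2,8,0,0,0],[0,-0.2,9.5,0,0,0],[0,-0.2,10.2,0,0,0],[0,-0.2,10.2,0,0,0]]'
python3 -m handwheel '[[0,0,0,0,0,0],[0,0,0,0,0,0],[0,0,0,0,0,0],[0,0,0,0,0,0]]' 1 40
python3 - <<'E'
from h import *
s=robot.sense(); print(s["force"]); 
p=s["position"]+0.128*np.array([-.997,.073,0]); go(p)
E
```

```text
time_s: 3.35
position: [0.4512, -0.3721, 0.0576]
tool_rot: [-2.295, -2.145, -0.0]
force: [0.0, 0.2, 1.3]
gripper_width: 0.0253
grip_force: 0.0
time_s: 3.75
position: [0.4515, -0.3728, 0.0585]
tool_rot: [2.295, 2.144, 0.001]
force: [-1.2, 1.4, 6.6]
gripper_width: 0.0093
grip_force: 39.4
[-1.17396036  1.413138    6.62418337]
shift [  0.06 -12.8   -0.02] turn [0. 0. 0.]
```

```bash
python3 -m handwheel '[[0,-0.5,0,0,0,0],[0,-2,0,0,0,0],[0,-4,0,0,0,0],[0,-6,0,0,0,0],[0,-8,0,0,0,0],[0,-10,0,0,0,0],[0,-11.5,0,0,0,0],[0,-12.2,0,0,0,0],[0,-12.2,0,0,0,0]]'
python3 -m handwheel '[[0,0,0,0,0,0],[0,0,0,0,0,0]]' 0.4
python3 -m handwheel '[[0,0,-3,0,0,0],[0,0,-7,0,0,0],[0,0,-11,0,0,0],[0,0,-16,0,0,0],[0,0,-20,0,0,0],[0,0,-20,0,0,0]]'
python3 - <<'E'
from h import *
for n in("scene","side"):
    p,d=robot.camera(n); W=cloud(d,robot.get_calibration(n)); Z=W[...,2]
    cv2.imwrite(f"pics/{n}1.png",p[:,:,::-1]); np.savez(f"pics/{n}1.npz",p=p,W=W)
    np.savez
c=cv2.imread("pics/scene1.png")[300:480,300:560]; cv2.imwrite("pics/c1.png",cv2.resize(c,None,fx=3,fy=3))
E
```

```text
time_s: 4.65
position: [0.332, -0.3641, 0.0584]
tool_rot: [2.292, 2.143, 0.005]
force: [7.1, 2.2, 3.2]
gripper_width: 0.0094
grip_force: 40.3
time_s: 4.85
position: [0.329, -0.3643, 0.0576]
tool_rot: [2.296, 2.144, -0.0]
force: [-0.7, -0.9, -0.2]
gripper_width: 0.0258
grip_force: 0.0
time_s: 5.45
position: [0.3301, -0.3667, 0.262]
tool_rot: [2.291, 2.138, 0.003]
force: [0.7, 1.1, 0.9]
gripper_width: 0.0256
grip_force: 0.0
```

View pics/c1.png

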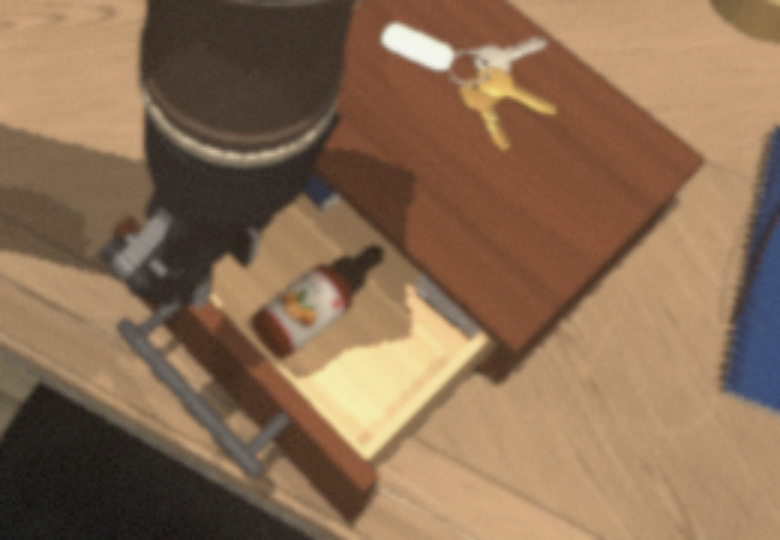

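Drawer open: bottle foot at about full-image pixel (392,410), bulb tip (424,386), eraser and stick at the back. Now the pedal.

```bash
python3 - <<'E'
from h import *
for n in("scene","side"):
    z=np.load(f"pics/{n}1.npz"); p,W=z["p"],z["W"]; Z=W[...,2]; hsv=cv2.cvtColor(p,cv2.COLOR_RGB2HSV)
    m=(Z>.04)&(Z<.07)&(W[...,0]>.36)&(W[...,0]<.5)&(W[...,1]>-.45)&(W[...,1]<-.31)
    q=W[m]; print(n,m.sum(),np.median(q,0),cv2.minAreaRect((q[:,:2]*1000).astype(np.float32)), np.array(cv2.boxPoints(cv2.minAreaRect((q[:,:2]*1000).astype(np.float32)))).round())
go((.472,-.019,.15),(-.966,.259,0))
E
python3 -m handwheel '[[37,13,5,0,0,1.38],[37,13,5,0,0,1.38],[37,13,5,0,0,1.38],[37,13,5,0,0,1.38],[37,13,5,0,0,1.38],[37,13,5,0,0,1.38],[37,13,5,0,0,1.38],[37,13,5,0,0,1.38],[37,13,5,0,0,1.38],[37,13,5,0,0,1.38]]' 1
python3 - <<'E'
from h import *
go((.472,-.019,.15),(-.966,.259,0)); print(robot.sense()["joints"])
E
```

```text
scene 1093 [ 0.41806985 -0.37905731  0.05657737] ((431.76837158203125, -386.4091796875), (132.06085205078125, 137.9442596435547), 87.79415893554688) [[ 360. -450.]
 [ 498. -455.]
 [ 503. -323.]
 [ 365. -318.]]
side 860 [ 0.41219288 -0.38210263  0.05535827] ((432.7044982910156, -384.2408447265625), (139.3773956298828, 137.76979064941406), 86.24685668945312) [[ 359. -449.]
 [ 497. -458.]
 [ 506. -319.]
 [ 369. -310.]]
shift [35.43 11.88 10.81] turn [ 1.000e-03  1.000e-03 -1.377e+00]
time_s: 6.55
position: [0.4843, 0.0024, 0.2048]
tool_rot: [3.128, 0.282, -0.006]
force: [0.3, 0.5, -0.0]
gripper_width: -0.0004
grip_force: 0.0
shift [-1.57  1.88  5.49] turn [-5.0e-03  1.0e-03 -2.7e+00]
[-0.82628338  0.25439283  0.86629728  1.99848251 -0.229909    0.99219646
 -1.23906969]
```

```bash
python3 -m handwheel '[[0,0,0,0,0,-1.35],[0,0,0,0,0,-1.35],[0,0,0,0,0,-1.35],[0,0,0,0,0,-1.35],[0,0,0,0,0,-1.35],[0,0,0,0,0,-1.35],[0,0,0,0,0,-1.35],[0,0,0,0,0,-1.35],[0,0,0,0,0,-1.35],[0,0,0,0,0,-1.35]]' 1
python3 -m handwheel '[[0,0,0,0,0,-1.35],[0,0,0,0,0,-1.35],[0,0,0,0,0,-1.35],[0,0,0,0,0,-1.35],[0,0,0,0,0,-1.35],[0,0,0,0,0,-1.35],[0,0,0,0,0,-1.35],[0,0,0,0,0,-1.35],[0,0,0,0,0,-1.35],[0,0,0,0,0,-1.35]]'
python3 - <<'E'
from h import *
s=robot.sense(); print(s["joints"]); p,W=wrist(); Z=W[...,2]; hsv=cv2.cvtColor(p,cv2.COLOR_RGB2HSV)
cv2.imwrite("pics/w2.png",p[:,:,::-1])
m=(Z>.05)&(Z<.066)&(hsv[...,2]<90)&(np.hypot(W[...,0]-.474,W[...,1]+.019)<.05)
q=W[m]; print(m.sum(),q.mean(0),cv2.minAreaRect((q[:,:2]*1000).astype(np.float32)))
go((.472,-.019,.09),(-.966,.259,0))
E
```

```text
time_s: 7.55
position: [0.4829, -0.0044, 0.2059]
tool_rot: [-2.266, -2.174, 0.004]
force: [0.4, -0.3, 0.1]
gripper_width: -0.0001
grip_force: 0.0
time_s: 8.55
position: [0.4833, -0.0042, 0.2064]
tool_rot: [-0.416, -3.112, 0.001]
force: [0.7, -0.1, -0.3]
gripper_width: -0.0001
grip_force: 0.0
[-0.43784228  0.19762662  0.401308    1.98070963 -0.09208466  0.98268403
  1.31260369]
4037 [ 0.47474899 -0.01131536  0.05896599] ((476.8576965332031, -12.043560028076172), (39.25949478149414, 55.30154800415039), 74.57433319091797)
shift [ 0.69 -1.72 11.66] turn [-0.001 -0.002 -0.009]
```

View pics/w2.png

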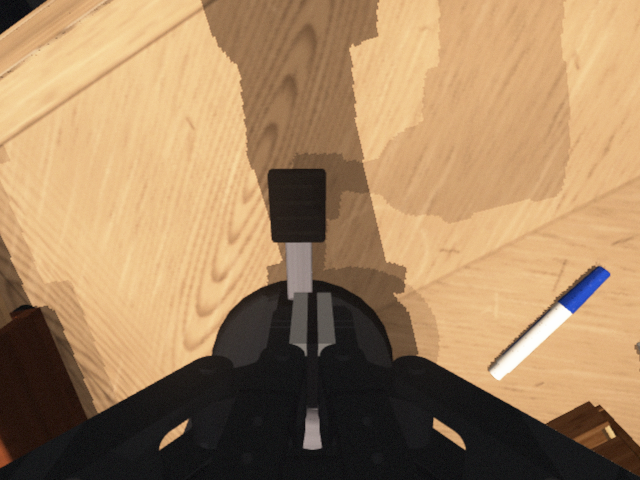

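Pad centred at (297,205), square to the view, arm and bin below it, pen off to the right at (550,320). I go down onto the pad.

```bash
python3 -m handwheel '[[0.4,-1.1,4,0,0,0],[0.4,-1.1,8,0,0,0],[0.4,-1.1,11,0,0,0],[0.4,-1.1,13,0,0,0],[0.4,-1.1,13.6,0,0,0],[0.4,-1.1,13.6,0,0,0]]' 1
python3 - <<'E'
from h import *
p,W=wrist(); Z=W[...,2]; hsv=cv2.cvtColor(p,cv2.COLOR_RGB2HSV)
m=(Z>.05)&(Z<.066)&(hsv[...,2]<90)&(np.hypot(W[...,0]-.474,W[...,1]+.015)<.05)
q=W[m]; print(m.sum(),cv2.minAreaRect((q[:,:2]*1000).astype(np.float32)))
go((.475,-.015,.06),(-.966,.259,0))
E
```

```text
time_s: 9.2
position: [0.4767, -0.0137, 0.0707]
tool_rot: [-0.419, -3.111, 0.001]
force: [0.7, -0.1, 0.0]
gripper_width: -0.0001
grip_force: 0.0
7266 ((474.95458984375, -11.543746948242188), (39.76457595825195, 52.464115142822266), 75.09201049804688)
shift [ 0.19 -0.19  1.16] turn [-0.    -0.    -0.005]
```

```bash
python3 -m handwheel '[[0.2,0,0.5,0,0,0],[0.2,0,1,0,0,0],[0.2,0,1.3,0,0,0],[0.2,0,1.6,0,0,0],[0.2,0,1.9,0,0,0],[0.2,0,2.2,0,0,0],[0.2,0,2.6,0,0,0],[0.2,0,3,0,0,0]]'
python3 -m handwheel '[[0,0,0.4,0,0,0],[0,0,0.8,0,0,0],[0,0,1.2,0,0,0],[0,0,1.6,0,0,0],[0,0,2.0,0,0,0],[0,0,2.3,0,0,0],[0,0,2.5,0,0,0],[0,0,2.5,0,0,0]]'
```

```text
time_s: 10.05
position: [0.4753, -0.013, 0.0411]
tool_rot: [-0.413, -3.114, -0.0]
force: [-1.0, 0.5, 3.6]
gripper_width: -0.0003
grip_force: 1.5
time_s: 10.85
position: [0.4758, -0.0131, 0.0179]
tool_rot: [0.414, 3.114, 0.002]
force: [-7.8, -0.4, 25.5]
gripper_width: -0.0002
grip_force: 13.3
```

```bash
python3 -m handwheel '[[0,0,-0.3,0,0,0],[0,0,-2,0,0,0],[0,0,-6,0,0,0],[0,0,-11,0,0,0],[0,0,-16,0,0,0],[0,0,-20,0,0,0],[0,0,-20,0,0,0]]' -1
python3 - <<'E'
from h import *
p,d=robot.camera("side"); W=cloud(d,robot.get_calibration("side")); print("max z near lid",np.nanmax(W[(abs(W[...,0]-.74)<.08)&(abs(W[...,1]+.09)<.08)][:,2]))
m=(W[...,2]<.03)&(W[...,2]>.012)&(np.hypot(W[...,0]-.475,W[...,1]+.015)<.03); print(m.sum(),np.median(W[m],0) if m.any() else 0)
cv2.imwrite("pics/side2.png",p[:,:,::-1])
go((.37,-.36,.25),(-.997,.073,0)); print(robot.sense()["joints"])
E
```

```text
time_s: 11.55
position: [0.4786, -0.0131, 0.2217]
tool_rot: [0.412, 3.105, 0.005]
force: [0.6, -0.1, -0.2]
gripper_width: 0.0857
grip_force: 0.0
max z near lid 0.338285332378065
192 [ 0.47459794 -0.01865439  0.01679308]
shift [  1.29 -36.3   -3.21] turn [ 0.003  0.006 -0.19 ]
[-0.4518421   0.16635152  0.43048613  1.98517529 -0.08387639  1.00044842
  1.32556198]
```

Lid open at 0.338 m, pad down at 0.017. To the drawer.

```bash
python3 -m handwheel '[[1.3,-36.3,-3,0,0,-0.19],[1.3,-36.3,-3,0,0,-0.19],[1.3,-36.3,-3,0,0,-0.19],[1.3,-36.3,-3,0,0,-0.19],[1.3,-36.3,-3,0,0,-0.19],[1.3,-36.3,-3,0,0,-0.19],[1.3,-36.3,-3,0,0,-0.19],[1.3,-36.3,-3,0,0,-0.19],[1.3,-36.3,-3,0,0,-0.19],[1.3,-36.3,-3,0,0,-0.19]]' -1
python3 -m handwheel '[[0,0,0,0,0,0],[0,0,0,0,0,0]]'
python3 - <<'E'
from h import *
p,W=wrist(); np.savez("pics/w3.npz",p=p,W=W); cv2.imwrite("pics/w3.png",p[:,:,::-1]); print(robot.sense()["position"])
E
```

```text
time_s: 12.6
position: [0.3678, -0.3595, 0.2451]
tool_rot: [-0.117, -3.137, -0.002]
force: [-0.4, 0.2, -0.0]
gripper_width: 0.085
grip_force: 0.0
time_s: 12.8
position: [0.3689, -0.3586, 0.246]
tool_rot: [-0.112, -3.139, -0.001]
force: [0.2, 0.3, -0.5]
gripper_width: 0.0853
grip_force: 0.0
[ 0.36883179 -0.3588447   0.24612548]
```

View pics/w3.png

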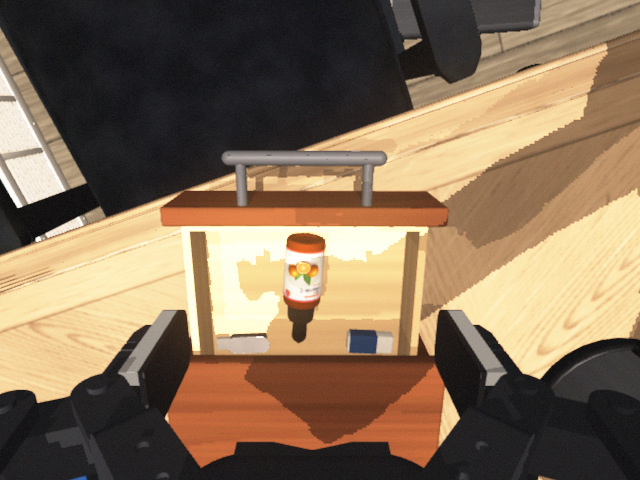

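Bottle from foot (306,240) to bulb (299,340); stick at (243,343) and eraser at (370,341), clear of where the fingers will go.

Run:
```python
from h import *
z=np.load("pics/w3.npz"); p,W=z["p"],z["W"]; Z=W[...,2]
m=np.zeros(Z.shape,np.uint8); m[233:346,275:335]=1
m&=(Z>.040)&(Z<.07)
n,l,st,_=cv2.connectedComponentsWithStats(m); k=1+st[1:,4].argmax(); m=l==k; print(st[k])
q=W[m]; print(q.min(0),q.max(0)); r=cv2.minAreaRect((q[:,:2]*1000).astype(np.float32)); print(r,cv2.boxPoints(r).round(1).tolist())
for x0 in np.arange(q[:,0].min(),q[:,0].max(),.01):
    a=q[(q[:,0]>=x0)&(q[:,0]<x0+.01)]; print(round(x0,3),len(a),((a[:,1].min()+a[:,1].max())/2).round(4),np.ptp(a[:,1]).round(4),a[:,2].max().round(4))
```

```text
[ 283  236   42  108 3297]
[ 0.40203274 -0.38891427  0.0400562 ] [ 0.50462173 -0.34951616  0.06428572]
((454.17230224609375, -372.58184814453125), (33.7051887512207, 101.86448669433594), 81.90018463134766) [[401.3999938964844, -382.1000061035156], [502.20001220703125, -396.3999938964844], [507.0, -363.1000061035156], [406.1000061035156, -348.70001220703125]]
0.402 572 -0.3662 0.0334 0.0632
0.412 449 -0.3669 0.0337 0.0638
0.422 441 -0.3685 0.0342 0.064
0.432 422 -0.3702 0.0347 0.064
0.442 418 -0.3713 0.0337 0.0642
0.452 355 -0.3725 0.0329 0.0643
0.462 218 -0.3725 0.0282 0.0612
0.472 182 -0.3753 0.0233 0.0588
0.482 131 -0.3778 0.0123 0.0536
0.492 107 -0.3787 0.0131 0.0538
0.502 2 -0.3785 0.0021 0.0488
```

Run:
```python
from h import *
go((.438,-.3705,.10),(-.989,.148,0))
```

```text
shift [-6.99 -0.68 14.61] turn [ 0.001 -0.     0.077]
```

```bash
python3 -m handwheel '[[-4,-0.4,4,0,0,0.08],[-7,-0.7,8,0,0,0.08],[-7,-0.7,11,0,0,0.08],[-7,-0.7,14,0,0,0.08],[-7,-0.7,17,0,0,0.08],[-7,-0.7,19,0,0,0.08],[-7,-0.7,20.5,0,0,0.08],[-7,-0.7,21.2,0,0,0.08],[-7,-0.7,21.2,0,0,0.08],[-7,-0.7,21.2,0,0,0.08]]' -0.4
python3 -m handwheel '[[0,0,0,0,0,0],[0,0,0,0,0,0],[0,0,0,0,0,0],[0,0,0,0,0,0],[0,0,0,0,0,0]]' 1 25
```

```text
time_s: 13.85
position: [0.438, -0.3725, 0.0353]
tool_rot: [0.241, 3.131, -0.001]
force: [0.4, 0.5, 0.5]
gripper_width: 0.0598
grip_force: 0.0
time_s: 14.35
position: [0.4381, -0.3725, 0.0354]
tool_rot: [0.241, 3.131, -0.001]
force: [0.0, 0.8, 6.9]
gripper_width: 0.0313
grip_force: 27.3
```

```bash
python3 -m handwheel '[[0,0,-1,0,0,0],[0,0,-3,0,0,0],[0,0,-6,0,0,0],[0,0,-10,0,0,0],[0,0,-14,0,0,0],[0,0,-18,0,0,0],[0,0,-22,0,0,0],[0,0,-25,0,0,0],[0,0,-25,0,0,0]]'
python3 - <<'E'
from h import *
print(robot.sense()["grip_force"],robot.sense()["gripper_width"])
go((.618,-.055,.29),(-.966,.259,0))
E
```

```text
time_s: 15.25
position: [0.4384, -0.3739, 0.2894]
tool_rot: [0.242, 3.125, -0.005]
force: [-0.0, -0.4, -0.9]
gripper_width: 0.0314
grip_force: 25.8
25.76647297013551 0.03138173652589247
shift [-12.84  34.27  -0.06] turn [-0.002  0.007  0.108]
```

```bash
python3 -m handwheel '[[-1.5,4,0,0,0,0.02],[-3,8,0,0,0,0.03],[-4.5,12,0,0,0,0.05],[-6,16,0,0,0,0.06],[-7.5,20,0,0,0,0.07],[-9,24,0,0,0,0.08],[-10.5,28,0,0,0,0.1],[-12,32,0,0,0,0.11],[-12.8,34.3,0,0,0,0.11],[-12.8,34.3,0,0,0,0.11]]'
python3 -m handwheel '[[0,0,0,0,0,0],[0,0,0,0,0,0]]'
python3 - <<'E'
from h import *
go((.618,-.055,.115),(-.966,.259,0)); p,W=wrist(); cv2.imwrite("pics/w4.png",p[:,:,::-1]); 
Z=W[...,2]; m=(Z>.158)&(Z<.172)&(np.hypot(W[...,0]-.634,W[...,1]+.058)<.1); q=W[m]; print(m.sum(),q.min(0),q.max(0),cv2.minEnclosingCircle((q[:,:2]*1000).astype(np.float32)))
E
```

```text
time_s: 16.25
position: [0.6174, -0.0475, 0.2829]
tool_rot: [-0.402, -3.114, -0.002]
force: [0.0, 0.8, -1.2]
gripper_width: 0.0306
grip_force: 25.7
time_s: 16.45
position: [0.6157, -0.0545, 0.2843]
tool_rot: [-0.416, -3.113, 0.001]
force: [-1.0, -0.7, -0.6]
gripper_width: 0.0309
grip_force: 25.7
shift [-0.24  0.03 16.93] turn [-0.001 -0.    -0.004]
6899 [ 0.55037141 -0.13769138  0.15800102] [0.73344548 0.02998371 0.17189337] ((641.8921508789062, -53.211509704589844), 91.71804809570312)
```

View pics/w4.png

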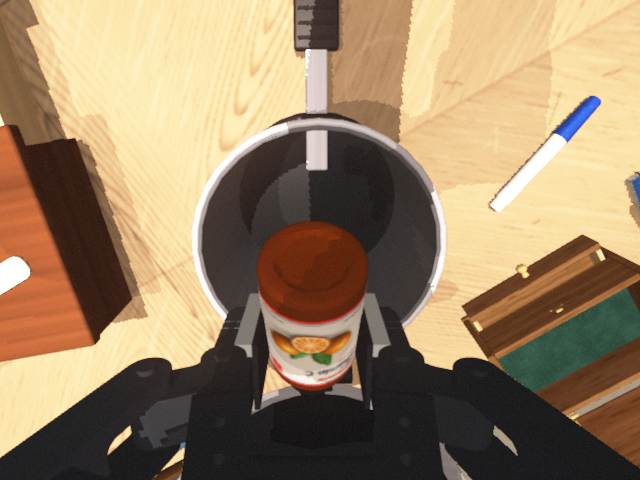

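The bottle has swung foot-up in the grip (disc at (312,268), bulb hanging down), held over the round mouth (columns 195–445, centre about 318). It will go in bulb first. I shift 1 cm toward the centre, lower, and release.

```bash
python3 -m handwheel '[[-1,0,3,0,0,0],[-1.2,0,6,0,0,0],[-1.2,0,9,0,0,0],[-1.2,0,12,0,0,0],[-1.2,0,15,0,0,0],[-1.2,0,17,0,0,0],[-1.2,0,17.2,0,0,0],[-1.2,0,17.2,0,0,0]]'
python3 -m handwheel '[[0,0,0,0,0,0],[0,0,0,0,0,0],[0,0,0,0,0,0],[0,0,0,0,0,0]]' 0
python3 -m handwheel '[[0,0,-2,0,0,0],[0,0,-5,0,0,0],[0,0,-9,0,0,0],[0,0,-13,0,0,0],[0,0,-17,0,0,0],[0,0,-20,0,0,0],[0,0,-20,0,0,0]]'
python3 - <<'E'
from h import *
p,W=wrist(); cv2.imwrite("pics/w5.png",cv2.resize(p[:,:,::-1],None,fx=.6,fy=.6))
go((.545,-.035,.30),(-.966,.259,0));go((.475,-.014,.20),(-.966,.259,0))
E
```

```text
time_s: 17.3
position: [0.6279, -0.0571, 0.1128]
tool_rot: [-0.416, -3.114, 0.001]
force: [0.2, -0.5, -0.6]
gripper_width: 0.0313
grip_force: 25.7
time_s: 17.7
position: [0.6284, -0.0559, 0.1132]
tool_rot: [0.413, 3.113, 0.001]
force: [0.1, -0.1, 0.1]
gripper_width: 0.0427
grip_force: 0.0
time_s: 18.4
position: [0.6299, -0.0566, 0.3177]
tool_rot: [0.412, 3.106, 0.002]
force: [-0.1, -1.0, 0.1]
gripper_width: 0.0429
grip_force: 0.0
shift [ 8.67 -0.14  1.46] turn [ 0.002  0.004 -0.002]
shift [16.02  0.05 11.43] turn [ 0.002  0.004 -0.002]
```

View pics/w5.png

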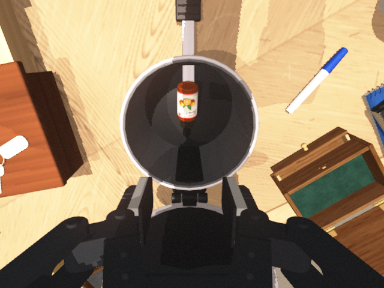

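The bottle lies in the bin at (187,100), lid still open. Now to the pedal.

```bash
python3 -m handwheel '[[4,0,0,0,0,0],[8,0,0,0,0,0],[12,0,2,0,0,0],[15,0,6,0,0,0],[16,0,10,0,0,0],[16,0,14,0,0,0],[16,0,18,0,0,0],[16,0,20,0,0,0],[16,0,20,0,0,0],[16,0,20,0,0,0]]' -0.4 60
python3 - <<'E'
from h import *
p,W=wrist(); Z=W[...,2]; hsv=cv2.cvtColor(p,cv2.COLOR_RGB2HSV)
m=(Z>.006)&(Z<.03)&(hsv[...,2]<70)&(hsv[...,1]<120)&(np.hypot(W[...,0]-.474,W[...,1]+.015)<.05)
cv2.imwrite("pics/w6.png",cv2.resize(p[:,:,::-1],None,fx=.6,fy=.6))
q=W[m]; print(m.sum(),np.median(q,0),q[:,2].min(),q[:,2].max(),cv2.minAreaRect((q[:,:2]*1000).astype(np.float32)))
go((.473,-.0125,.004),(-.966,.259,0))
E
```

```text
time_s: 19.45
position: [0.4732, -0.0146, 0.1123]
tool_rot: [-0.414, -3.113, 0.001]
force: [-0.4, -0.2, 0.6]
gripper_width: 0.0599
grip_force: 0.0
5601 [ 0.47385973 -0.0097661   0.01705427] 0.009164744081257864 0.02253807406518976 ((474.64501953125, -11.368227005004883), (39.40050506591797, 54.89380645751953), 75.15704345703125)
shift [ 0.15  0.16 10.9 ] turn [ 0.     0.    -0.002]
```

View pics/w6.png

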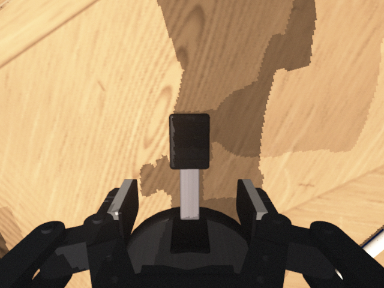

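Pad at (189,142), centred between the fingers (137 and 237). I descend straight and pinch.

```bash
python3 -m handwheel '[[0,0.1,3,0,0,0],[0,0.1,6,0,0,0],[0,0.1,8,0,0,0],[0,0.1,9.5,0,0,0],[0,0.1,10.3,0,0,0],[0,0.1,10.7,0,0,0],[0,0.1,10.7,0,0,0],[0,0.1,10.7,0,0,0]]'
python3 -m handwheel '[[0,0,0,0,0,0],[0,0,0,0,0,0],[0,0,0,0,0,0],[0,0,0,0,0,0],[0,0,0,0,0,0]]' 1 60
```

```text
time_s: 20.3
position: [0.4746, -0.0132, 0.0063]
tool_rot: [0.413, 3.113, 0.001]
force: [0.6, 0.3, 0.3]
gripper_width: 0.0593
grip_force: 0.0
time_s: 20.8
position: [0.4745, -0.0129, 0.0064]
tool_rot: [0.413, 3.113, 0.002]
force: [-2.2, 0.4, 9.5]
gripper_width: 0.0384
grip_force: 59.1
```

```bash
python3 -m handwheel '[[0,0,-0.2,0,0,0],[0,0,-0.4,0,0,0],[0,0,-0.6,0,0,0],[0,0,-0.8,0,0,0],[0,0,-1.0,0,0,0],[0,0,-1.2,0,0,0],[0,0,-1.4,0,0,0],[0,0,-1.6,0,0,0],[0,0,-1.6,0,0,0]]'
python3 - <<'E'
from h import *
p,d=robot.camera("side"); W=cloud(d,robot.get_calibration("side")); a=W[(np.hypot(W[...,0]-.68,W[...,1]+.07)<.15)&(W[...,2]>.1)]; i=np.nanargmax(a[:,2]); print("lid edge",a[i])
E
```

```text
time_s: 21.7
position: [0.4749, -0.0131, 0.022]
tool_rot: [0.413, 3.112, 0.001]
force: [4.7, 2.9, -3.7]
gripper_width: 0.038
grip_force: 60.8
lid edge [ 0.65865082 -0.05554869  0.33291561]
```

The lid is following the pedal. I continue.

```bash
python3 -m handwheel '[[0,0,-0.2,0,0,0],[0,0,-0.4,0,0,0],[0,0,-0.6,0,0,0],[0,0,-0.8,0,0,0],[0,0,-1.0,0,0,0],[0,0,-1.2,0,0,0],[0,0,-1.4,0,0,0],[0,0,-1.6,0,0,0],[0,0,-1.8,0,0,0],[0,0,-1.8,0,0,0]]'
python3 -m handwheel '[[0,0,-0.15,0,0,0],[0,0,-0.3,0,0,0],[0,0,-0.45,0,0,0],[0,0,-0.6,0,0,0],[0,0,-0.7,0,0,0],[0,0,-0.8,0,0,0],[0,0,-0.8,0,0,0]]'
python3 - <<'E'
from h import *
p,d=robot.camera("side"); W=cloud(d,robot.get_calibration("side")); a=W[(np.hypot(W[...,0]-.638,W[...,1]+.06)<.09)&(W[...,2]>.1)]; print("lid max z",np.nanmax(a[:,2]))
print(robot.sense()["force"],robot.sense()["position"])
E
```

```text
time_s: 22.75
position: [0.4778, -0.0138, 0.0409]
tool_rot: [0.412, 3.107, 0.0]
force: [10.1, 1.5, -1.1]
gripper_width: 0.038
grip_force: 60.5
time_s: 23.45
position: [0.479, -0.0141, 0.0488]
tool_rot: [0.412, 3.104, -0.0]
force: [13.2, -0.7, -7.0]
gripper_width: 0.038
grip_force: 64.0
lid max z 0.18922415361301037
[14.33301523 -0.53072179 -7.34808934] [ 0.47898759 -0.01412529  0.04874529]
```

```bash
python3 -m handwheel '[[-0.2,0,-0.05,0,0,0],[-0.3,0,-0.1,0,0,0],[-0.3,0,-0.1,0,0,0]]'
python3 -m handwheel '[[0,0,0,0,0,0],[0,0,0,0,0,0],[0,0,0,0,0,0]]' -0.4
python3 -m handwheel '[[0,0,-2,0,0,0],[0,0,-5,0,0,0],[0,0,-10,0,0,0],[0,0,-14,0,0,0],[0,0,-17,0,0,0],[0,0,-17,0,0,0]]'
python3 - <<'E'
from h import *
p,W=wrist(); Z=W[...,2]; hsv=cv2.cvtColor(p,cv2.COLOR_RGB2HSV)
m=(Z>.03)&(Z<.075)&(hsv[...,2]<90)&(np.hypot(W[...,0]-.474,W[...,1]+.015)<.04)
print("pad",m.sum(),np.median(W[m],0))
p,d=robot.camera("side"); W=cloud(d,robot.get_calibration("side")); a=W[(np.hypot(W[...,0]-.638,W[...,1]+.06)<.09)&(W[...,2]>.1)]; print("lid max z",np.nanmax(a[:,2]))
go((.30,-.36,.20),(-.073,-.997,0)); go((.30,-.36,.20),(.073,.997,0)); print(robot.sense()["joints"])
E
```

```text
time_s: 23.8
position: [0.479, -0.0142, 0.0488]
tool_rot: [0.412, 3.11, -0.0]
force: [9.2, 1.8, -9.7]
gripper_width: 0.0379
grip_force: 63.8
time_s: 24.1
position: [0.4762, -0.0146, 0.0484]
tool_rot: [-0.414, -3.113, 0.001]
force: [0.6, -0.9, 0.7]
gripper_width: 0.0596
grip_force: 0.0
time_s: 24.7
position: [0.4786, -0.0144, 0.2222]
tool_rot: [0.413, 3.108, 0.004]
force: [0.1, -0.4, -0.5]
gripper_width: 0.06
grip_force: 0.0
pad 3650 [ 0.47422637 -0.01136438  0.05921261]
lid max z 0.1892647125067135
shift [  8.03 -38.     1.82] turn [ 0.000e+00  1.000e-03 -1.761e+00]
shift [  8.03 -38.     1.82] turn [ 1.00e-03 -0.00e+00  1.38e+00]
[-0.6000042   0.17850505  0.60767986  1.99106414 -0.12133796  1.00592107
  1.37235598]
```

Pedal pad back at 0.059 and lid shut at 0.189. Now I push the drawer home with shut fingers on the bar.

```bash
python3 - <<'E'
from h import *
go((.285,-.362,.20),(-.997,.073,0))
E
python3 -m handwheel '[[8,-38,1.5,0,0,-0.19],[8,-38,1.5,0,0,-0.19],[8,-38,1.5,0,0,-0.19],[8,-38,1.5,0,0,-0.19],[8,-38,1.5,0,0,-0.19],[8,-38,1.5,0,0,-0.19],[8,-38,1.5,0,0,-0.19],[8,-38,1.5,0,0,-0.19],[8,-38,1.5,0,0,-0.19],[8,-38,1.5,0,0,-0.19]]' 1
python3 -m handwheel '[[0,0,0,0,0,0],[0,0,0,0,0,0]]'
python3 - <<'E'
from h import *
go((.285,-.362,.058),(-.997,.073,0))
E
```

```text
shift [  9.43 -38.59   1.82] turn [ 0.001  0.001 -0.191]
time_s: 25.8
position: [0.2988, -0.3602, 0.202]
tool_rot: [-0.121, -3.136, -0.002]
force: [0.8, -0.4, -0.4]
gripper_width: -0.0001
grip_force: 0.0
time_s: 26.0
position: [0.3011, -0.3588, 0.2029]
tool_rot: [-0.112, -3.139, -0.001]
force: [-0.0, 0.7, 0.4]
gripper_width: -0.0
grip_force: 0.0
shift [ 1.57 -0.45 14.49] turn [ 0.001 -0.001  0.002]
```

```bash
python3 -m handwheel '[[1.8,-0.4,0,0,0,0],[1.8,-0.4,4,0,0,0],[1.8,-0.4,8,0,0,0],[1.8,-0.4,11,0,0,0],[1.8,-0.4,13.5,0,0,0],[1.8,-0.4,14.5,0,0,0],[1.8,-0.4,14.5,0,0,0]]'
python3 -m handwheel '[[-1,0,0,0,0,0],[-2,0,0,0,0,0],[-3.5,0,0,0,0,0],[-5,0,0,0,0,0],[-7,0,0,0,0,0],[-9,0,0,0,0,0],[-11,0,0,0,0,0],[-12.5,0,0,0,0,0],[-13.5,0,0,0,0,0],[-13.5,0,0,0,0,0]]'
```

```text
time_s: 26.7
position: [0.2814, -0.3621, 0.0579]
tool_rot: [-0.116, -3.138, -0.002]
force: [0.6, -0.5, 0.1]
gripper_width: -0.0002
grip_force: 0.0
time_s: 27.7
position: [0.4187, -0.3723, 0.0583]
tool_rot: [0.113, 3.139, -0.0]
force: [-0.0, -0.7, 0.2]
gripper_width: 0.0002
grip_force: 0.0
```

```bash
python3 -m handwheel '[[-0.4,0,0,0,0,0],[-0.8,0,0,0,0,0],[-1.1,0,0,0,0,0],[-1.3,0,0,0,0,0],[-1.5,0,0,0,0,0],[-1.6,0,0,0,0,0],[-1.7,0,0,0,0,0],[-1.7,0,0,0,0,0]]'
python3 - <<'E'
from h import *
print(robot.sense()["force"])
p,W=wrist(); Z=W[...,2]
m=(Z>.074)&(Z<.086)&(W[...,0]<.475)&(W[...,0]>.40)&(abs(W[...,1]+.375)<.06); q=W[m]; print(m.sum(),np.median(q,0))
E
```

```text
time_s: 28.5
position: [0.4339, -0.374, 0.0584]
tool_rot: [0.116, 3.139, -0.0]
force: [-0.5, 0.4, 0.2]
gripper_width: -0.0
grip_force: 0.2
[-0.49879737  0.35575964  0.21941513]
2623 [ 0.42809181 -0.36845302  0.07947354]
```

```bash
python3 -m handwheel '[[-0.2,0,0,0,0,0],[-0.4,0,0,0,0,0],[-0.6,0,0,0,0,0],[-0.6,0,0,0,0,0]]'
python3 -m handwheel '[[-0.2,0,0,0,0,0],[-0.4,0,0,0,0,0],[-0.6,0,0,0,0,0],[-0.6,0,0,0,0,0]]'
```

```text
time_s: 28.95
position: [0.4401, -0.3744, 0.0584]
tool_rot: [0.115, 3.139, -0.0]
force: [-0.4, 0.1, 0.5]
gripper_width: -0.0
grip_force: 0.3
time_s: 29.35
position: [0.4404, -0.3745, 0.058]
tool_rot: [-0.12, -3.132, -0.005]
force: [-16.7, 3.0, 12.2]
gripper_width: 0.0002
grip_force: 8.8
```

```bash
python3 -m handwheel '[[1,0,0,0,0,0],[3,0,0,0,0,0],[5,0,0,0,0,0],[5,0,-4,0,0,0],[5,0,-9,0,0,0],[5,0,-14,0,0,0],[5,0,-14,0,0,0]]'
python3 - <<'E'
from h import *
p,W=wrist(); Z=W[...,2]
m=(Z>.076)&(Z<.086)&(W[...,0]<.475)&(W[...,0]>.42)&(abs(W[...,1]+.371)<.04); q=W[m]; print("bar",m.sum(),np.median(q,0))
p,d=robot.camera("scene"); cv2.imwrite("pics/scene9.png",p[:,:,::-1])
W=cloud(d,robot.get_calibration("scene")); o=cloud(np.load("pics/scene0.npz")["d"],robot.get_calibration("scene"))
print("lid",np.nanmax(W[(np.hypot(W[...,0]-.638,W[...,1]+.06)<.09)][:,2]))
E
```

```text
time_s: 30.05
position: [0.3985, -0.3741, 0.2047]
tool_rot: [0.116, 3.13, -0.008]
force: [0.3, -0.7, -0.7]
gripper_width: 0.0001
grip_force: 0.0
bar 1170 [ 0.45529772 -0.35838384  0.08115505]
lid 0.17903907115570294
```

View pics/scene9.png

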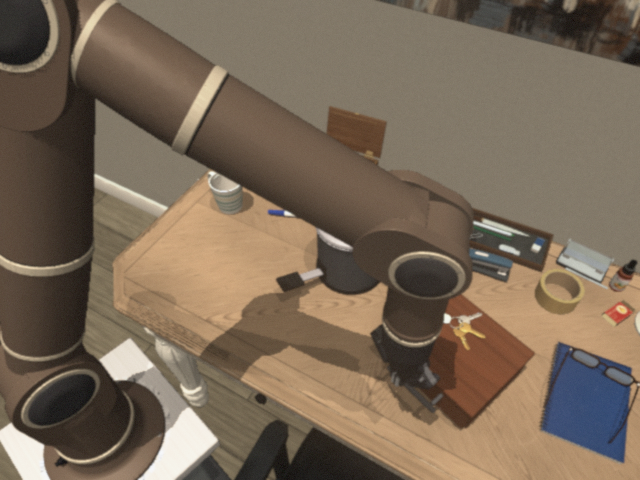

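The mug (227,190), pen (280,213) and keys (460,325) are where they were. The pad is up at (291,280) and the drawer is shut with the bar against the front.

```bash
python3 -c "
from cell import robot; print(robot.job_done())"
```

```text
the job is handed in; nothing more can be done
None
```

The job is handed in at about 30 s: the bottle is in the bin, the lid was eased shut by its pedal, the drawer is pushed home to its stop, and the mug, keys and pen look unmoved in the last picture.

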